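# Half-beam check of an excitation light source

### The job

Do the half-beam check on the light source: with the shutter still closed, set the light sensor (the thick block with the round window) gently down into the seat on the test board, fully home, with its window facing the shutter, and let go of it. Then draw the shutter's knob back against its spring until the pointer stands at the long middle line of the scale - half open - and finish holding it there, steady, since the spring shuts it if you let go. Leave everything else where it is.

Things in the scene. Friction and masses are not known exactly. Their poses are not given: they have to be found in the camera images.
- sensor_center (a point): the light sensor, LOOSE (0.2 to 0.3 kg), standing on the table left or right of the test board. Dark block 50 (x) x 24 (y) x 50 mm high on a short neck and a foot 56 (x) x 40 (y) x 10 mm; 70 mm high in all. This point: on its vertical axis, 35 mm above the underside; the block spans from 15 mm below to 35 mm above it. Grip the block across its 50 or 24 mm
- sensor_window (a point): the centre of the sensor's round dark window (30 mm across, bright metal rim) on the block's +y face: 12 mm in front (+y) of and 10 mm above sensor_center. The opposite face has a small brass socket
- board: the test board, FIXED: black plate with rows of holes, 220 (x) x 370 (y) mm, top 22 mm above the table; y from -155 to +215 mm of this origin. Along its y: the seat, the shutter housing (at the origin), the light source (white box, x -50 to 50, y 70 to 195 mm, up to 132 mm above the table). Origin at table height under the light port. -x is the robot's side, z up
- seat (a point): the seat for the sensor: a bright metal plate 86 (x) x 70 (y) mm on the board, top 40 mm above the table, with a pocket 61 (x) x 45 (y) mm, 8 mm deep, rim bevelled 2 mm. This point: centre of the pocket's floor, 32 mm above the table, 100 mm from the board's origin in -y. Axes as the board's; +y points to the shutter. A seated sensor rests on the floor with its axes along these
- shutter_knob (a point): the upright knurled metal knob on the shutter's slide, 16 mm across, 26 mm high; this point is its centre, 127 mm above the table. Closed, it stands over the board's origin; opening moves it level along the board's -x. Axes as the board's. The carriage under it (30 x 36 mm) has its top 18 mm below this point; the rod end blocks are no higher than that
- shutter (a joint): opening of the shutter in m: 0 closed (where it starts), 0.05 fully open, 0.025 half open. Two springs shut it: about 3 N at closed, rising evenly to about 8 N at half and 13 N fully open; it goes back to closed when let go
- half_mark (a point): the middle line of the scale, the longest engraved one, on the ledge beside the slide, on the seat's side, 96 mm above the table. The pointer is level with the knob's centre along the board's x, so half open is when knob and this line have the same x in the board's frame. The lines at the scale's ends, 25 mm either side, mark closed and open
- target_center (a point): leave alone, LOOSE: the alignment target, like the sensor but a bright plate only 6 mm thick, 50 x 50 mm, with a cross on it, on the same kind of foot (56 x 40 mm), 70 mm high. This point is half-way up. It stands on the other side of the test board
- port_cap: leave alone, LOOSE: black round cap, 41 mm across, 12 mm high, lying on the test board (board top 22 mm above the table) beyond the seat; origin under its centre
- well_plate: leave alone, LOOSE: flat sample plate 86 x 128 x 14 mm; origin under its centre
- tip_box: leave alone, LOOSE: box with clear lid, 84 x 120 x 95 mm; origin under its centre
- cleaner: leave alone, LOOSE: white bottle, 60 mm across, 150 mm high; origin under its centre
- driver: leave alone, LOOSE: screwdriver 190 mm long lying on the table behind the test board; origin under its middle, x along it
- goggles: leave alone, LOOSE: safety goggles 150 mm wide, 120 mm deep, 50 mm high, behind the test board; origin under the bridge
Not all that is in view belongs to the job. What is shaped like the part that bears sensor_center but red or turquoise is not meant.

How it is judged:
By the outcome, as a careful person would: the job done as asked, in the order asked, and still so for the second after the job is handed in, while the arm keeps its last pose, push and grip.
It also fails if it takes over 53 s, if anything falls off the work surface, if the arm or the gripper's body presses on something with over 40 N, if the wrist force passes 120 N, or if a joint passes its speed limit or range.

### The arm

A 6-joint arm with a two-finger parallel gripper is mounted at the origin on the work surface. World frame = base frame: x ahead of the robot, y to its left, z up, the work surface at z = 0. Lengths are in mm, angles in rad, forces in N, time in s.
With the tool pointing down it reaches from about 325 to 900 mm from the base axis. Payload 6.1 kg.
Tool frame: the origin (TCP) lies midway between the tips of the shut fingers; the grasp point (between the pads) lies 19 mm behind it; z points along the fingers, y is the direction in which the jaws open and shut (so a half turn about z gives the same grasp; the last joint's range is limited). The gripper opens to 85 mm and grips with 20 to 120 N. Pads are 22 mm wide; open, the fingers measure 114 mm over their backs; the gripper's body (76 mm by 85 mm) begins 54 mm behind the grasp point. The pads swing forward as they close: fully open they stand 13 mm farther back than shut.
Start: joints at [1.091, 0.22, 1.526, -0, 1.395, -0.126], TCP at [216.539, 586.282, 231.3] pointing down, gripper open.
Joint ranges: [-2.98, 2.98], [-0.91, 2.08], [0.09, 2.57], [-1.24, 4.39], [0.2, 2.65], [-2.68, 2.68]. Speed limits (rad/s): [2.57, 2.57, 3.01, 3.14, 3.14, 3.14].

### API

Orientations are given as a rotation vector (axis times angle).
In Python, from cell import robot, capture, get_calibration gives the robot as it stands. The module is installed in compiled form; this text tells all that it offers.
- The arm moves only by the tool move_arm, never from a script. Its argument "commands" is a list that holds one entry, the list of rows, each a list of 7 numbers: the turn, a rotation vector about the tool's x, y, z in rad, then the shift along the tool's x, y, z in mm, then the closure, from 0 (fully open) to 1 (shut). In form: [[[ax, ay, az, x, y, z, fingers], ...]]. A call has 1 to 8 rows; each row is the pose to reach, as a shift and turn from the pose commanded when the call began, along the tool's axes at that moment; what a row does not reach only later rows make up. A row lasts 1/10 s, in which the tool goes at most 50 mm and 8.59 degrees, less where a joint would pass 70% of its speed; a pose out of reach is approached as far as the arm can. A call with a gripper value outside its range is refused whole. The fingers move at their own pace and stop on an object; "squeeze" is the grip in N (left out, the last holds). Time passes only in rows, so rows that repeat a pose let the fingers close. It gives the time, the measured TCP pose, the force and the opening at its end, in the units of the state.
- robot.sense(): the state, without advancing time (a new reading comes with each control period).
- capture(name): name is "scene" or "top"; returns (picture, depth): 384x512x3 uint8, red, green, blue; 384x512 float32, mm along the optical axis (not along the pixel's ray), 0 where there is no reading.
- get_calibration(name): a dict with "fx", "fy", "cx", "cy" (pixels), "k1" (the pictures are not rectified: a ray, as slopes to the right and down, at radius r is drawn at 1 + k1 r^2 times it, then the intrinsics apply), "R" (3x3) and "t" (3): a world point X has camera coordinates R X + t. Camera axes: x right, y down, z forward; pixel columns grow to the right and rows downward; lengths in mm; the calibration is good to about 2 mm. A picture is of the moment at which its call begins. get_calibration takes no time and is no camera call.
- robot.hand_in(): hands the job in, once; it reports no verdict.
The state is a dict: "time_s": time; "qpos": joint angles; "qd": joint speeds; "joint_torque": joint torques, N m; "eef_pos": TCP position; "tool_rot": TCP orientation; "wrist_force": force on the tool from outside, world axes, zero at the start; "wrist_torque": the same for the moment, N m; "width": finger opening in mm.
Only numpy, scipy, OpenCV 4.12 (cv2) and the standard library are available. Lean on these libraries where they do the work, as an engineer would, in place of code of your own. Each camera call takes 0.05 s, during which the arm holds its last target.

## Working session

There is one attempt and no reset: what is moved stays moved. The work goes in short steps, Python scripts to look and compute and a tool call to move; the robot and the scene stay as the last step left them, time stands still between calls to the robot, and variables do not carry over. Pictures are saved under pics/ and viewed, and the job is handed in when it is done.

Besides the shell and the picture viewer there is one more tool, called after ">>>" by a JSON object that holds its "fn" and its "kwargs". move_arm: Moves the arm, as the interface text tells. Its arguments: {"type":"object","properties":{"commands":{"type":"array"},"squeeze":{"type":"number"}},"required":["commands"]}

```bash
mkdir -p pics; python3 - <<'E'
from cell import robot,capture,get_calibration
import cv2,numpy as np
for n in ("scene","top"):
    p,d=capture(n); np.savez(f"{n}0.npz",p=p,d=d)
    cv2.imwrite(f"pics/{n}0.png",cv2.resize(p[:,:,::-1],None,fx=1.5,fy=1.5,interpolation=cv2.INTER_CUBIC))
    c=get_calibration(n); print(n,{k:np.round(v,4).tolist() for k,v in c.items()})
s=robot.sense(); print({k:np.round(v,3).tolist() for k,v in s.items()})
E
```

```text
scene {'fx': 370.3593, 'fy': 370.3593, 'cx': 250.1602, 'cy': 193.6897, 'k1': -0.021, 'R': [[0.5926, 0.8055, -0.0098], [0.629, -0.4703, -0.6189], [-0.5032, 0.3606, -0.7854]], 't': [-399.949, -280.444, 1558.8062]}
top {'fx': 490.3271, 'fy': 490.3271, 'cx': 254.5911, 'cy': 200.283, 'k1': 0.0105, 'R': [[0.0045, -0.9999, 0.0141], [-0.991, -0.0063, -0.1336], [0.1337, -0.0134, -0.9909]], 't': [30.6873, 637.0897, 1688.0465]}
{'time_s': 0.1, 'qpos': [1.091, 0.221, 1.527, 0.0, 1.395, -0.126], 'qd': [0.001, -0.002, -0.002, 0.0, -0.001, 0.001], 'joint_torque': [0.002, -49.824, -39.055, -0.0, 0.006, -0.0], 'eef_pos': [216.281, 585.813, 230.275], 'tool_rot': [-0.553, -3.092, 0.003], 'wrist_force': [0.986, -0.013, 0.732], 'wrist_torque': [0.009, -0.005, -0.086], 'width': 85.52}
```

View pics/scene0.png

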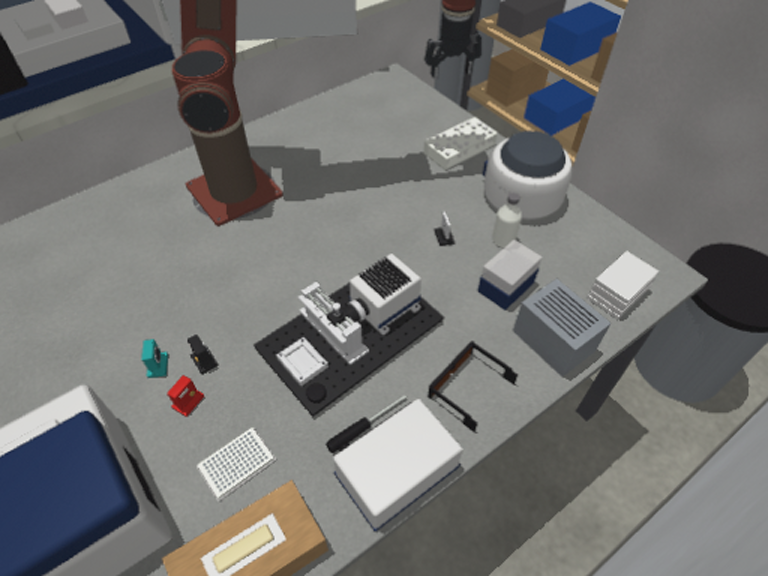

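View pics/top0.png

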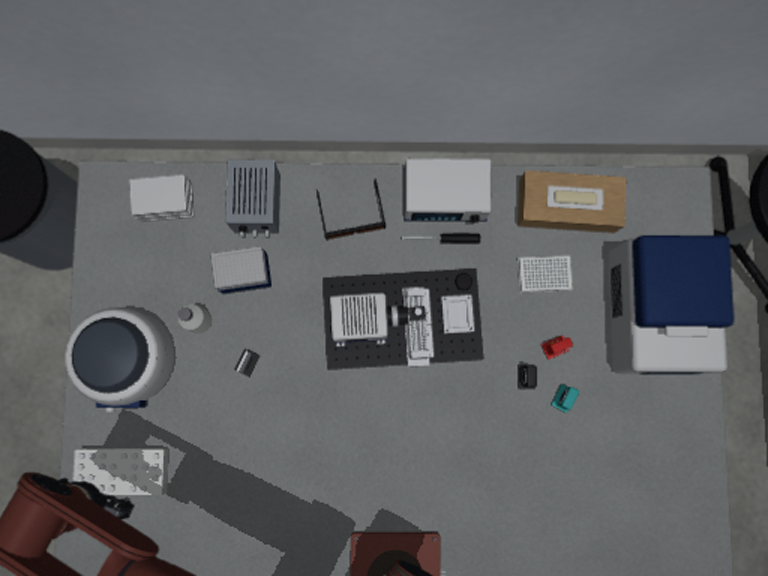

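```bash
cat > h.py <<'E'
import numpy as np,cv2
from cell import get_calibration
def K(n):
    c=get_calibration(n);return c,np.array([[c['fx'],0,c['cx']],[0,c['fy'],c['cy']],[0,0,1.]]),np.array([c['k1'],0,0,0,0.])
def ray(n,uv):
    c,k,D=K(n);uv=np.array(uv,float).reshape(-1,1,2)
    s=cv2.undistortPoints(uv,k,D).reshape(-1,2)
    d=np.c_[s,np.ones(len(s))]; R=np.array(c['R']);t=np.array(c['t'])
    return -R.T@t, d@R
def onplane(n,uv,z):
    o,d=ray(n,uv); return o+d*((z-o[2])/d[:,2])[:,None]
def proj(n,X):
    c,k,D=K(n);R=np.array(c['R']);t=np.array(c['t'])
    return cv2.projectPoints(np.array(X,float).reshape(-1,1,3),cv2.Rodrigues(R)[0],t,k,D)[0].reshape(-1,2)
def points(n,d):
    v,u=np.nonzero(d>0);o,r=ray(n,np.c_[u,v]); P=np.full(d.shape+(3,),np.nan); P[v,u]=o+r*d[v,u][:,None]; return P
def crop(p,u0,u1,v0,v1,f,name):
    cv2.imwrite(name,cv2.resize(p[v0:v1,u0:u1,::-1],None,fx=f,fy=f,interpolation=cv2.INTER_CUBIC))
E
python3 - <<'E'
from h import *
s=np.load('scene0.npz');t=np.load('top0.npz')
crop(s['p'],85,155,215,285,8,'pics/c1.png')
crop(t['p'],335,395,210,280,8,'pics/c2.png')
crop(t['p'],205,335,170,250,6,'pics/c3.png')
crop(s['p'],160,310,160,280,5,'pics/c4.png')
E
```

```text
(no output)
```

View pics/c1.png

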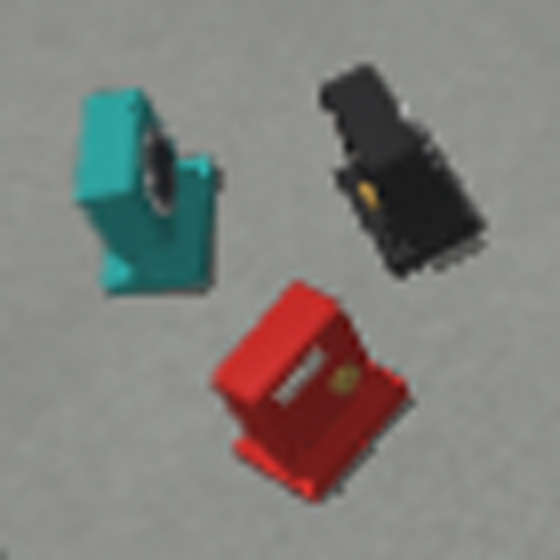

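View pics/c2.png

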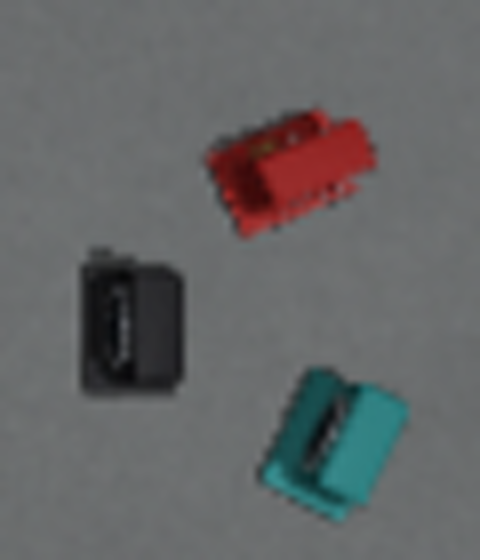

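View pics/c3.png

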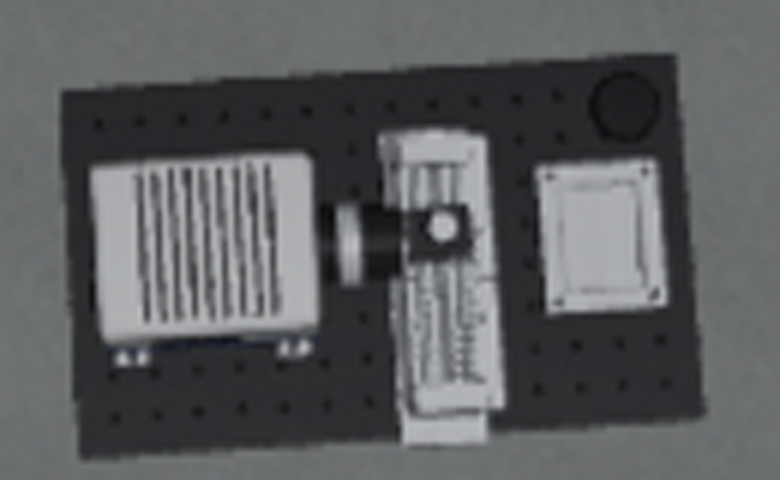

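View pics/c4.png

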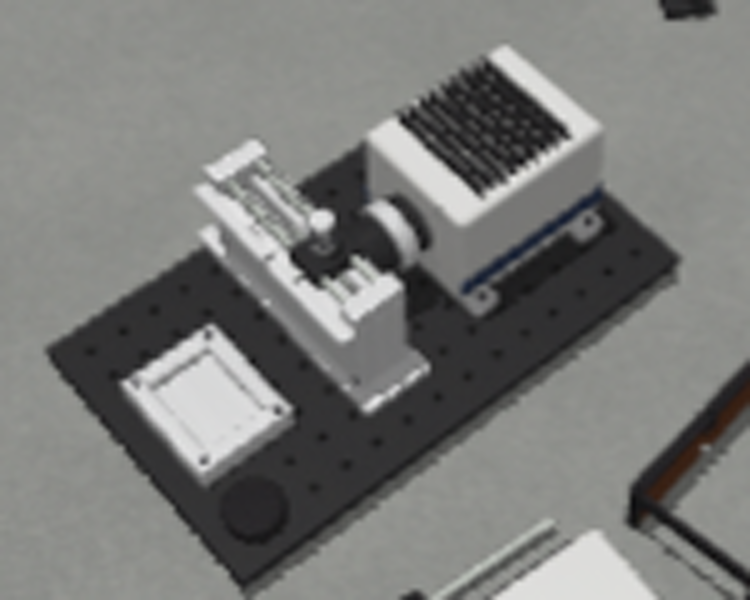

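The dark block (top ≈ (351,250), scene ≈ (134,235)) is the sensor. It shows its window to +y and a brass socket to −y. Look-alikes are red (top 370,231), turquoise (top 377,265) and the thin-plate target (top 164,241). I'll measure now.

```bash
python3 - <<'E'
from h import *
S={}
for n in ('top','scene'):
    z=np.load(n+'0.npz');S[n]=(z['p'],points(n,z['d']))
def rect(X):
    r=cv2.minAreaRect(X.astype(np.float32));return np.round(r[0],1),np.round(r[1],1),round(r[2],2)
for n in ('top','scene'):
    p,P=S[n];hsv=cv2.cvtColor(p,cv2.COLOR_RGB2HSV)
    x,y,z=P[...,0],P[...,1],P[...,2]
    c=onplane(n,[[351.5,250]] if n=='top' else [[134,235]],30)[0]
    m=(abs(x-c[0])<60)&(abs(y-c[1])<60)
    print(n,'guess',c)
    for lo,hi in((60,80),(5,20)):
        q=m&(z>lo)&(z<hi)&(hsv[...,2]<110)
        print(lo,q.sum(),np.nanmedian(z[q]),rect(np.c_[x[q],y[q]]))
    # table height
    print('table',np.nanmedian(z[(abs(x-c[0])<90)&(abs(y-c[1])<90)]))
    # dark board
    for nm,zz,cond in (('board',22,(hsv[...,2]<90)),('seat',40,(hsv[...,2]>120))):
        q=(abs(z-zz)<8)&cond&(x>350)&(x<750)&(y>-250)&(y<250)
        l,st,stats,_=None,None,None,None
        nl,lab,st,ce=cv2.connectedComponentsWithStats(q.astype(np.uint8))
        for i in np.argsort(-st[1:,4])[:3]+1:
            a=lab==i; print(nm,st[i],np.nanmedian(z[a]),rect(np.c_[x[a],y[a]]))
    q=(z>133)&(z<150)&(x>350)&(x<750)&(y>-200)&(y<20)
    print('knobtop',q.sum(),np.median(P[q],axis=0) if q.any() else 0)
E
```

```text
top guess [ 464.4365754  -307.49721445   30.        ]
60 103 68.83603216161646 (array([ 484.3, -319.4]), array([ 37.4, 101.2]), 63.55)
5 78 8.826215445673824 (array([ 462.9, -308.8]), array([ 78.2, 140.4]), 22.11)
table 1.0875411387942222
board [ 215  179  107   68 3276] 22.098678944952212 (array([598.7, -13.8]), array([221.3, 370.5]), 3.9)
board [309 188   3   1   3] 29.659418839044292 (array([ 684.3, -163.8]), array([0.2, 7.2]), 0.73)
board [310 190   2   1   2] 27.91151777878497 (array([ 677.3, -165.8]), array([3.5, 0. ]), -91.02)
seat [295 197  21  25 368] 38.049602993613576 (array([ 607. , -143.5]), array([85.4, 70.9]), 4.13)
seat [280 239   6   2   9] 33.899831381417926 (array([499.7, -64.1]), array([ 3.6, 17.7]), 0.51)
seat [276 239   3   4   7] 34.522777385526524 (array([495.8, -45.3]), array([10.1,  7.1]), 0.99)
knobtop 19 [598.68996968 -42.53805716 139.91000606]
scene guess [ 458.45368042 -306.42788253   30.        ]
60 115 70.07134200762437 (array([ 462., -308.]), array([25.2, 50.2]), 89.53)
5 99 10.342989546622903 (array([ 465.2, -308.2]), array([40.2, 65.3]), 89.98)
table 1.7772442767404755
board [ 169  199  127   78 2930] 22.789105506772955 (array([599.4, -13.1]), array([221.7, 369.4]), 3.85)
board [219 189  15  17 132] 22.96322232217483 (array([510.3,  31.7]), array([49. , 58.9]), 5.28)
seat [185 225  33  31 483] 38.64845850596521 (array([ 606.2, -142.3]), array([90.3, 70.9]), 4.42)
seat [224 230   6   7  10] 32.508941310151044 (array([633. , -63.8]), array([29.3,  4.9]), 4.71)
seat [215 221   7   8   9] 33.30852414471383 (array([588.9, -67.4]), array([ 4.3, 35.4]), 84.42)
knobtop 26 [602.6519323  -43.48849714 139.74936028]
```

```bash
cat >> h.py <<'E'
from cell import robot
from scipy.spatial.transform import Rotation as Ro
def delta(pos,yaw_deg,s=None):
    """tool down, tool y axis at yaw_deg (world, mod 180 resolved to nearest). prints row"""
    s=s or robot.sense(); R0=Ro.from_rotvec(s['tool_rot'])
    best=None
    for k in (0,180):
        a=np.radians(yaw_deg+k); y=np.array([np.cos(a),np.sin(a),0]); z=np.array([0,0,-1.]); x=np.cross(y,z)
        dr=(R0.inv()*Ro.from_matrix(np.c_[x,y,z])).as_rotvec()
        if best is None or np.linalg.norm(dr)<np.linalg.norm(best): best=dr
    dp=R0.inv().apply(np.array(pos)-s['eef_pos'])
    return np.round(best,4),np.round(dp,1)
def st():
    s=robot.sense(); R0=Ro.from_rotvec(s['tool_rot']).as_matrix()
    print('t',round(s['time_s'],2),'pos',np.round(s['eef_pos'],2),'yawY',round(np.degrees(np.arctan2(R0[1,1],R0[0,1])),2),'zax',np.round(R0[:,2],4),'F',np.round(s['wrist_force'],2),'w',np.round(s['width'],2),'q',np.round(s['qpos'],3));return s
E
python3 - <<'E'
from h import *
for n in ('top','scene'):
    z=np.load(n+'0.npz');P=points(n,z['d']);x,y,zz=P[...,0],P[...,1],P[...,2]
    m=(abs(x-463)<45)&(abs(y+308)<40)
    q=m&(zz>62)&(zz<80); r=cv2.minAreaRect(np.c_[x[q],y[q]].astype(np.float32)); print(n,q.sum(),np.median(zz[q]),np.round(r[0],1),np.round(r[1],1),r[2])
    q=m&(zz>5)&(zz<80); 
    f=(cv2.cvtColor(z['p'],cv2.COLOR_RGB2GRAY)<75)
    q2=m&f; cs,_=cv2.findContours(q2.astype(np.uint8),0,1); c=max(cs,key=cv2.contourArea); r=cv2.minAreaRect(c); print('img rect',r)
print(onplane('top',[[336+80/8-1,210+265/8],[336+182/8-1,210+265/8]],70))
s=st()
print(delta([462,-308.3,260],0))
E
```

```text
top 98 68.84175654250782 [ 461.4 -306.8] [24.8 44.8] 88.9510498046875
img rect ((351.0, 250.0), (18.0, 12.0), 90.0)
scene 112 70.14976596319292 [ 461.6 -308.2] [49.7 25. ] 1.265175461769104
img rect ((133.23529052734375, 235.558837890625), (25.55328941345215, 12.176399230957031), 59.03623962402344)
[[ 486.49209066 -277.16999712   70.        ]
 [ 486.73475139 -321.12543726   70.        ]]
t 0.1 pos [216.28 585.81 230.27] yawY 69.73 zax [-8.0e-04 -1.6e-03 -1.0e+00] F [ 0.99 -0.01  0.73] w 85.52 q [ 1.091  0.221  1.527  0.     1.395 -0.126]
(array([-1.700e-03,  8.000e-04,  1.217e+00]), array([-540.3, -753.7,  -28.5]))
```

>>> {"fn": "move_arm", "kwargs": {"commands": [[[0,0,1.217,-540,-754,-30,0],[0,0,1.217,-540,-754,-30,0],[0,0,1.217,-540,-754,-30,0],[0,0,1.217,-540,-754,-30,0],[0,0,1.217,-540,-754,-30,0],[0,0,1.217,-540,-754,-30,0],[0,0,1.217,-540,-754,-30,0],[0,0,1.217,-540,-754,-30,0]]], "squeeze": 40}}

```text
time_s: 0.9
eef_pos: [322.0, 198.9, 244.0]
tool_rot: [2.208, 2.234, 0.0]
wrist_force: [1.3, 0.8, 0.4]
width: 85.3
```

```bash
python3 -c "
from h import *
st();print(delta([462,-308,200],0))"
```

```text
t 0.9 pos [322.05 198.94 244.04] yawY 0.67 zax [ 3.e-04 -1.e-04 -1.e+00] F [1.27 0.84 0.36] w 85.33 q [ 0.344 -0.424  2.097 -0.     1.468  0.333]
(array([0.0003, 0.0001, 0.0117]), array([-508.5,  134. ,   44.1]))
```

>>> {"fn": "move_arm", "kwargs": {"commands": [[[0,0,0.012,-508,134,44,0],[0,0,0.012,-508,134,44,0],[0,0,0.012,-508,134,44,0],[0,0,0.012,-508,134,44,0],[0,0,0.012,-508,134,44,0],[0,0,0.012,-508,134,44,0],[0,0,0.012,-508,134,44,0],[0,0,0.012,-508,134,44,0]]]}}

```text
time_s: 1.7
eef_pos: [430.4, -185.1, 210.4]
tool_rot: [-2.217, -2.226, -0.0]
wrist_force: [2.2, 0.4, -0.2]
width: 85.4
```

```bash
python3 -c "
from h import *
st();print(delta([462,-308,150],0))"
```

```text
t 1.7 pos [ 430.4  -185.07  210.43] yawY 0.24 zax [ 1.e-04  2.e-04 -1.e+00] F [ 2.2   0.37 -0.18] w 85.37 q [-0.575 -0.147  1.944  0.     1.345 -0.579]
(array([ 0.0001, -0.0002,  0.0042]), array([-123.1,   31.1,   60.4]))
```

>>> {"fn": "move_arm", "kwargs": {"commands": [[[0,0,0.004,-123,31,60,0],[0,0,0.004,-123,31,60,0],[0,0,0.004,-123,31,60,0],[0,0,0.004,-123,31,60,0],[0,0,0.004,-123,31,60,0],[0,0,0.004,-123,31,60,0]]]}}

```text
time_s: 2.3
eef_pos: [462.1, -305.0, 151.2]
tool_rot: [-2.22, -2.223, -0.0]
wrist_force: [0.4, -0.5, 0.4]
width: 85.7
```

```bash
python3 - <<'E'
from h import *
st();print(delta([462,-308,26],0))
for n in ("scene","top"):
    p,d=capture(n) if False else __import__('cell').capture(n); np.savez(f"{n}1.npz",p=p,d=d)
    u,v=proj(n,[462,-308,80])[0].astype(int)
    crop(p,u-40,u+40,v-40,v+40,7,f'pics/{n}1.png')
E
```

```text
t 2.3 pos [ 462.11 -305.03  151.18] yawY 0.08 zax [ 1.e-04  2.e-04 -1.e+00] F [ 0.37 -0.47  0.39] w 85.65 q [-0.726  0.123  1.793  0.     1.226 -0.728]
(array([ 0.0001, -0.0002,  0.0014]), array([-3.000e+00, -1.000e-01,  1.252e+02]))
```

View pics/scene1.png

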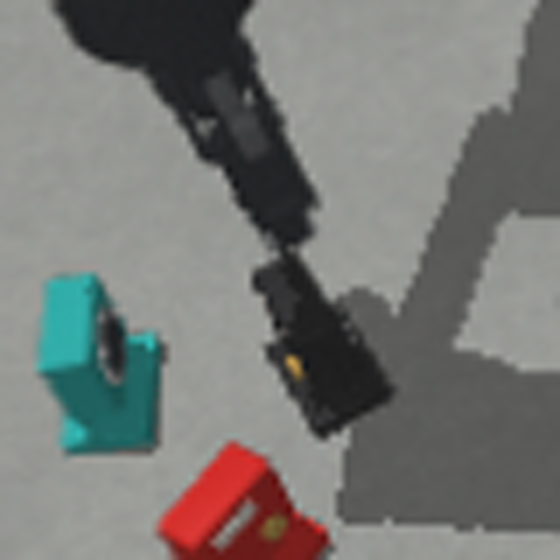

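View pics/top1.png

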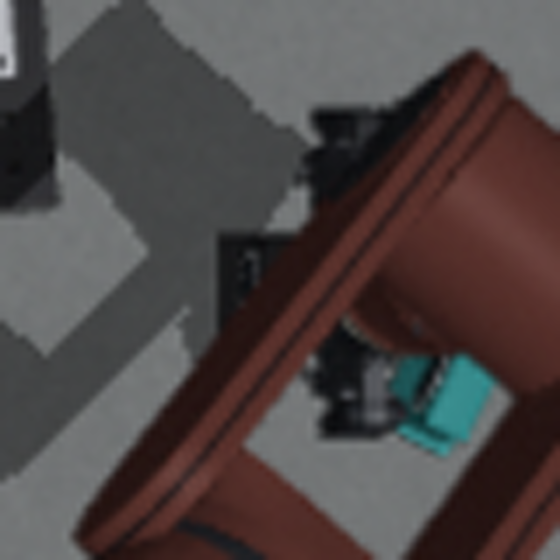

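```bash
python3 - <<'E'
from h import *
for n in ('top','scene'):
    z=np.load(n+'0.npz');P=points(n,z['d']);h=cv2.cvtColor(z['p'],cv2.COLOR_RGB2HSV)
    for nm,m in(('turq',(h[...,0]>80)&(h[...,0]<95)&(h[...,1]>110)),('red',((h[...,0]<8)|(h[...,0]>172))&(h[...,1]>150)&(abs(P[...,0]-500)<80)&(abs(P[...,1]+360)<90))):
        q=P[m];q=q[(abs(q[:,1]+350)<100)&(abs(q[:,0]-450)<150)]; print(n,nm,len(q),np.nanpercentile(q,[1,99],axis=0).round(0).tolist())
        # near the finger strip
        print(q[(q[:,1]>-345)].round(0).tolist()[:12])
E
```

```text
top turq 189 [[384.0, -413.0, 2.0], [441.0, -370.0, 78.0]]
[]
top red 172 [[510.0, -402.0, 2.0], [556.0, -350.0, 78.0]]
[]
scene turq 275 [[391.0, -421.0, 3.0], [441.0, -371.0, 73.0]]
[]
scene red 331 [[517.0, -406.0, 3.0], [556.0, -350.0, 74.0]]
[]
```

```bash
python3 -c "
from h import *
st();print(delta([462,-308,30],0))"
```

```text
t 2.4 pos [ 462.51 -304.94  151.92] yawY 0.13 zax [ 1.2e-03 -9.0e-04 -1.0e+00] F [ 0.03 -0.8   0.52] w 85.18 q [-0.725  0.121  1.793  0.     1.226 -0.728]
(array([0.0012, 0.0009, 0.0023]), array([ -2.9,  -0.7, 121.9]))
```

>>> {"fn": "move_arm", "kwargs": {"commands": [[[0,0,0,-3,0,40,0],[0,0,0,-3,0,80,0],[0,0,0,-3,0,105,0],[0,0,0,-3,0,122,0],[0,0,0,-3,0,122,0]]]}}

```text
time_s: 2.9
eef_pos: [460.8, -306.5, 27.1]
tool_rot: [-2.216, -2.221, 0.0]
wrist_force: [-0.8, -0.1, -0.3]
width: 85.4
```

```bash
python3 - <<'E'
from h import *
from cell import capture
st()
p,d=capture('scene'); np.savez("scene2.npz",p=p,d=d)
crop(p,80,190,170,280,6,'pics/scene2.png')
E
```

```text
t 2.9 pos [ 460.8  -306.52   27.09] yawY 0.13 zax [-0.0029  0.0026 -1.    ] F [-0.76 -0.11 -0.35] w 85.41 q [-0.73   0.295  1.856  0.     0.995 -0.732]
```

View pics/scene2.png

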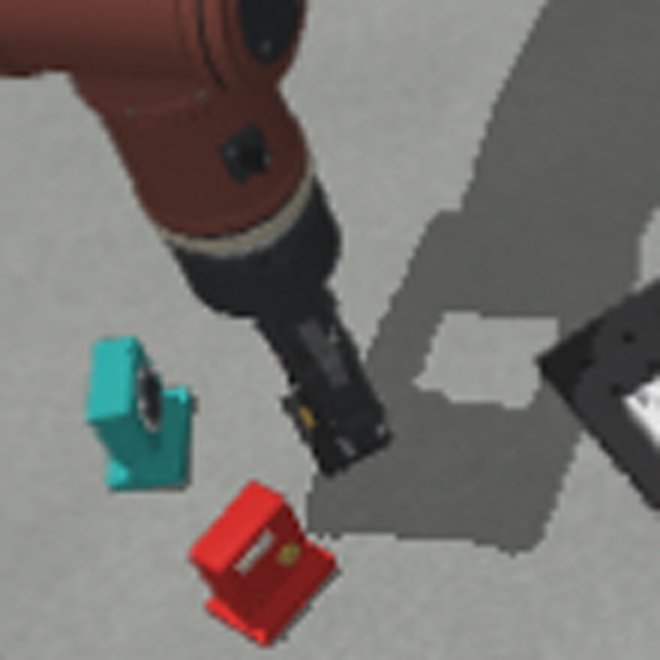

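The fingers straddle the block along x, socket facing the camera. Closing now.

>>> {"fn": "move_arm", "kwargs": {"commands": [[[0,0,0,0,0,0,0.3],[0,0,0,0,0,0,0.45],[0,0,0,0,0,0,0.6],[0,0,0,0,0,0,0.6],[0,0,0,0,0,0,0.6],[0,0,0,0,0,0,0.6]]], "squeeze": 40}}

```text
time_s: 3.55
eef_pos: [463.2, -309.7, 30.8]
tool_rot: [2.218, 2.221, 0.0]
wrist_force: [-0.1, 1.2, 7.1]
width: 49.4
```

```bash
python3 -c "
from h import *
st()"
```

```text
t 3.55 pos [ 463.23 -309.66   30.78] yawY 0.06 zax [ 0.0022 -0.0019 -1.    ] F [-0.11  1.2   7.06] w 49.37 q [-0.731  0.292  1.851  0.     0.996 -0.732]
```

>>> {"fn": "move_arm", "kwargs": {"commands": [[[0,0,0,0,0,-8,0.6],[0,0,0,0,0,-25,0.6],[0,0,0,0,0,-60,0.6],[0,0,0,0,0,-100,0.6],[0,0,0,0,0,-110,0.6],[0,0,0,0,0,-110,0.6]]]}}

```text
time_s: 4.15
eef_pos: [463.3, -309.8, 141.3]
tool_rot: [2.217, 2.219, 0.0]
wrist_force: [-0.1, 0.1, -2.2]
width: 49.5
```

```bash
python3 -c "
from h import *
st();print(delta([607.5,-143,140],4.0))"
```

```text
t 4.15 pos [ 463.33 -309.81  141.31] yawY 0.06 zax [ 0.0037 -0.0033 -1.    ] F [-0.15  0.13 -2.21] w 49.48 q [-0.731  0.138  1.796  0.     1.203 -0.732]
(array([ 0.0036,  0.0034, -0.0688]), array([166.7, 144.3,   1.3]))
```

>>> {"fn": "move_arm", "kwargs": {"commands": [[[0,0,-0.01,20,17,0,0.6],[0,0,-0.02,55,48,0,0.6],[0,0,-0.04,90,78,0,0.6],[0,0,-0.055,125,108,0,0.6],[0,0,-0.065,152,132,0,0.6],[0,0,-0.069,167,144,0,0.6],[0,0,-0.069,167,144,0,0.6],[0,0,-0.069,167,144,0,0.6]]]}}

```text
time_s: 4.95
eef_pos: [604.7, -141.5, 137.0]
tool_rot: [-2.14, -2.296, 0.003]
wrist_force: [-0.3, 0.5, -1.2]
width: 50.0
```

```bash
python3 - <<'E'
from h import *
from cell import capture
st()
for n in ("scene","top"):
    p,d=capture(n); np.savez(f"{n}3.npz",p=p,d=d)
    u,v=proj(n,[607,-143,80])[0].astype(int)
    crop(p,u-50,u+50,v-50,v+50,7,f'pics/{n}3.png'); print(n,u-50,v-50)
st()
E
```

```text
t 4.95 pos [ 604.65 -141.55  136.97] yawY 4.04 zax [-3.3e-03  4.0e-04 -1.0e+00] F [-0.29  0.49 -1.24] w 49.97 q [-3.560e-01  2.940e-01  1.621e+00 -1.000e-03  1.230e+00 -4.270e-01]
scene 149 182
top 256 157
t 5.05 pos [ 604.7  -142.57  137.82] yawY 3.94 zax [-2.e-03  1.e-04 -1.e+00] F [ 0.27  0.52 -2.26] w 49.19 q [-3.580e-01  2.930e-01  1.621e+00 -1.000e-03  1.230e+00 -4.270e-01]
```

View pics/scene3.png

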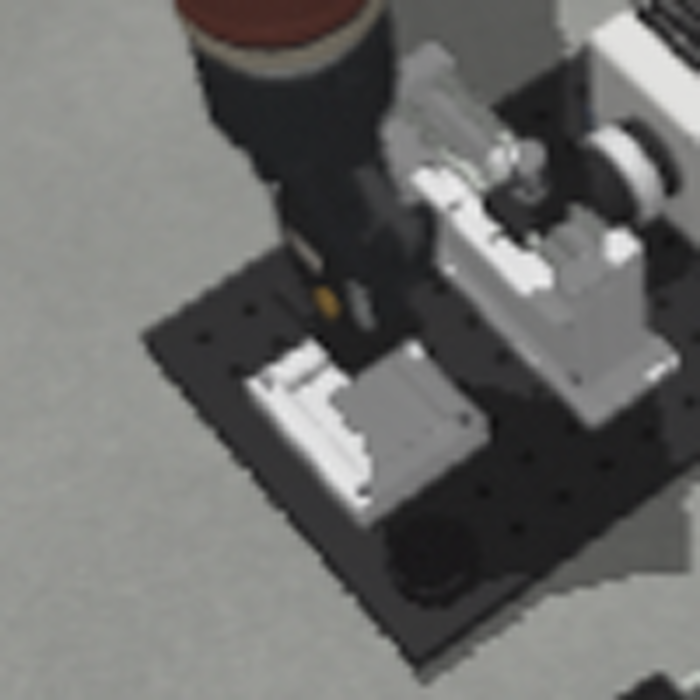

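View pics/top3.png

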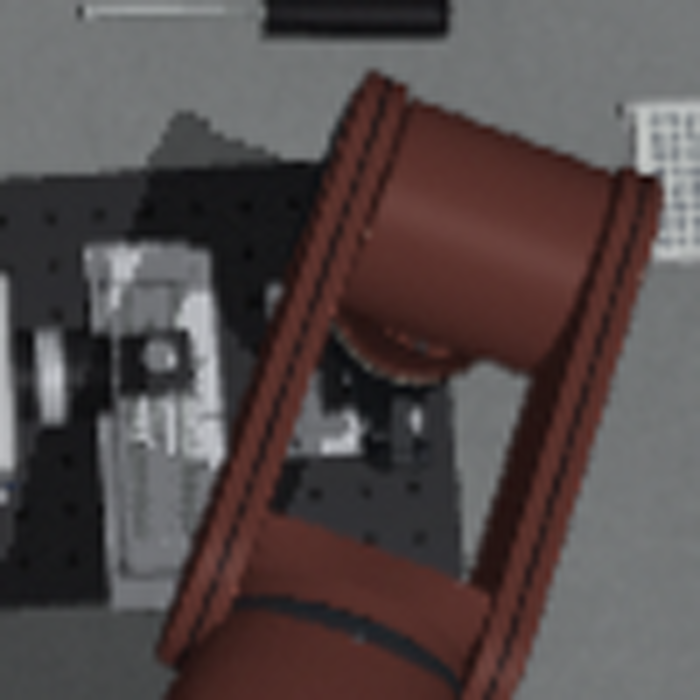

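```bash
python3 - <<'E'
from h import *
def S(n,c,x0,y0,f): # crop px->img px (resize convention)
    return (np.array(c,float)+.5)/f-.5+[x0,y0]
a=S('scene',[[121,380],[212,324],[297,410],[207,473]],160,160,5)
X=onplane('scene',a,40);print(X.round(1),X.mean(0).round(1))
b=S('top',[[537,166],[655,159],[668,304],[548,313]],205,170,6)
X=onplane('top',b,40);print(X.round(1),X.mean(0).round(1))
# pocket outline
b=S('top',[[557,186],[639,181],[650,286],[567,293]],205,170,6)
X=onplane('top',b,40);print('pocket top',X.round(1),X.mean(0).round(1))
# knob, top face z=140
print('knob', onplane('top',S('top',[[442,228]],205,170,6),140), onplane('scene',S('s',[[321,218]],160,160,5),140))
# light box corners top z=132
b=S('top',[[90,167],[308,152],[321,330],[102,342]],205,170,6); X=onplane('top',b,132);print('box',X.round(1),X.mean(0).round(1))
# sensor points scene3
z=np.load('scene3.npz');P=points('scene',z['d']);yaw=np.radians(4)
tcp=np.array([604.7,-142.3,137.6]);R=np.array([[np.cos(yaw),-np.sin(yaw)],[np.sin(yaw),np.cos(yaw)]])
L=(P[...,:2]-tcp[:2])@R; zz=P[...,2]
for lo,hi in((104,116),(116,126),(126,136),(136,146),(146,156),(156,176)):
    q=(abs(L[...,0])<60)&(abs(L[...,1])<50)&(zz>lo)&(zz<hi)
    print(lo,q.sum(),np.percentile(L[q],[2,10,50,90,98],axis=0).round(1).tolist() if q.any() else '')
q=(abs(L[...,0])<60)&(abs(L[...,1])<50)&(zz>80); print(np.sort(zz[q])[:10])
E
```

```text
[[ 563.1 -179.8   40. ]
 [ 561.4 -110.6   40. ]
 [ 648.6 -101.8   40. ]
 [ 653.  -171.    40. ]] [ 606.5 -140.8   40. ]
[[ 649.  -105.7   40. ]
 [ 653.6 -175.5   40. ]
 [ 567.7 -182.1   40. ]
 [ 562.  -111.6   40. ]] [ 608.1 -143.7   40. ]
pocket top [[ 637.2 -117.4   40. ]
 [ 640.4 -165.9   40. ]
 [ 578.2 -171.7   40. ]
 [ 573.8 -122.9   40. ]] [ 607.4 -144.5   40. ]
knob [[599.77767099 -43.29657779 140.        ]] [[598.37339155 -42.05687304 140.        ]]
box [[633.8 152.5 132. ]
 [643.   31.  132. ]
 [543.4  23.4 132. ]
 [536.1 144.5 132. ]] [589.1  87.8 132. ]
104 60 [[-25.5, -17.4], [-17.5, -17.3], [18.4, -10.5], [27.3, 13.5], [28.6, 21.8]]
116 61 [[-25.6, -16.8], [-17.2, -15.1], [14.1, -8.3], [27.4, 14.7], [28.9, 19.6]]
126 6 [[-11.7, -9.7], [-9.5, -9.6], [9.9, -8.8], [23.4, -6.2], [24.4, -5.5]]
136 16 [[-27.1, -12.8], [-18.7, -12.6], [6.3, -9.2], [21.4, -7.3], [28.1, -4.2]]
146 30 [[-22.1, -12.7], [-9.4, -10.2], [22.4, -8.1], [37.0, 1.4], [37.7, 6.8]]
156 59 [[-30.3, -10.1], [-20.5, -9.8], [10.1, -8.0], [31.4, -2.6], [37.6, 7.7]]
[105.78301569 105.98324585 106.40156723 107.32765108 107.73186411
 108.0520601  108.33763096 109.11578083 109.17243887 109.27436787]
```

```bash
python3 -c "
from h import *
st();print(delta([607.1,-144.6,80],4.0))"
```

```text
t 5.05 pos [ 604.7  -142.57  137.82] yawY 3.94 zax [-2.e-03  1.e-04 -1.e+00] F [ 0.27  0.52 -2.26] w 49.19 q [-3.580e-01  2.930e-01  1.621e+00 -1.000e-03  1.230e+00 -4.270e-01]
(array([-0.0019, -0.0003, -0.001 ]), array([-2.2,  2.4, 57.8]))
```

>>> {"fn": "move_arm", "kwargs": {"commands": [[[0,0,0,-1,1,12,0.6],[0,0,0,-2,2,35,0.6],[0,0,0,-2.2,2.4,50,0.6],[0,0,0,-2.2,2.4,58,0.6],[0,0,0,-2.2,2.4,58,0.6],[0,0,0,-2.2,2.4,58,0.6],[0,0,0,-2.2,2.4,58,0.6]]]}}

```text
time_s: 5.75
eef_pos: [609.3, -143.9, 82.0]
tool_rot: [2.141, 2.297, 0.001]
wrist_force: [0.7, 0.3, -2.3]
width: 49.6
```

```bash
python3 - <<'E'
from h import *
from cell import capture
st()
for n in ("scene","top"):
    p,d=capture(n); np.savez(f"{n}4.npz",p=p,d=d)
    u,v=proj(n,[607,-143,50])[0].astype(int)
    crop(p,u-35,u+35,v-35,v+35,10,f'pics/{n}4.png'); print(n,u-35,v-35)
s=st()
P=points('scene',np.load('scene4.npz')['d']);yaw=np.radians(4)
R=np.array([[np.cos(yaw),-np.sin(yaw)],[np.sin(yaw),np.cos(yaw)]])
L=(P[...,:2]-s['eef_pos'][:2])@R; zz=P[...,2]
q=(abs(L[...,0])<40)&(abs(L[...,1])<30)&(zz>46)&(zz<62)
print(q.sum(),np.percentile(L[q],[1,5,50,95,99],axis=0).round(1).tolist(), zz[q].min())
E
```

```text
t 5.75 pos [ 609.3  -143.95   81.99] yawY 4.01 zax [ 1.8e-03 -7.0e-04 -1.0e+00] F [ 0.74  0.33 -2.31] w 49.57 q [-0.358  0.364  1.644 -0.     1.131 -0.428]
scene 165 202
top 270 173
t 5.85 pos [ 609.25 -143.84   81.97] yawY 4.02 zax [ 1.8e-03 -7.0e-04 -1.0e+00] F [ 0.07  0.14 -0.91] w 49.31 q [-0.358  0.364  1.645  0.     1.131 -0.428]
67 [[-25.8, -18.9], [-21.5, -18.3], [18.1, -9.4], [27.7, 18.4], [27.9, 21.4]] 50.61443499379277
```

View pics/scene4.png

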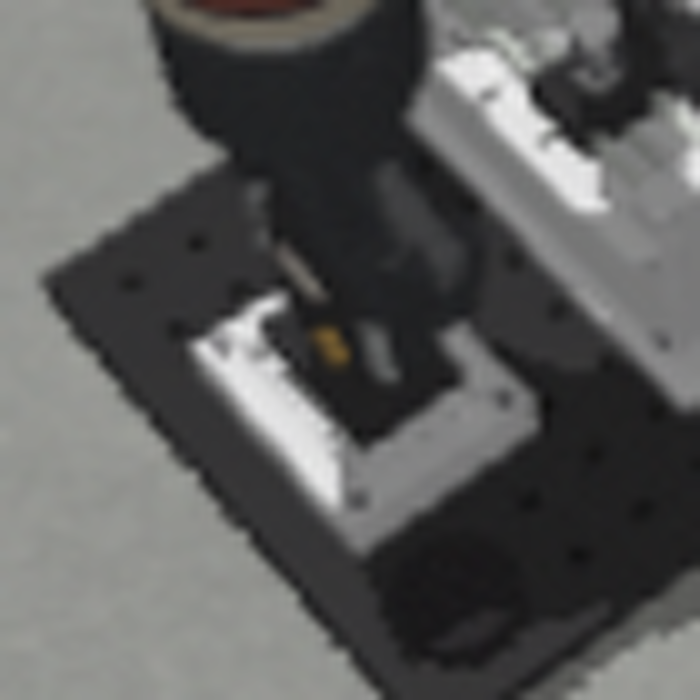

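View pics/top4.png

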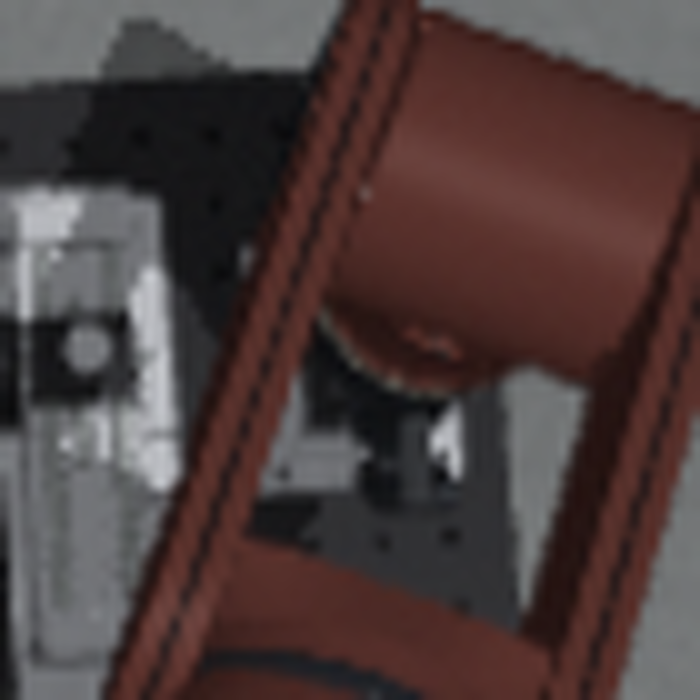

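```bash
python3 - <<'E'
from h import *
def S(c,x0,y0,f): return (np.array(c,float)+.5)/f-.5+[x0,y0]
print('foot underside corners', onplane('scene',S([[368,447],[465,378]],165,202,10),51).round(1), '-> expected centre +(-28,+/-20)')
print('foot top', onplane('scene',S([[368,420]],165,202,10),61).round(1))
print('seat corners',onplane('scene',S([[190,342],[360,512],[540,402]],165,202,10),40).round(1))
p=np.load('scene4.npz')['p'];crop(p,180,225,225,260,16,'pics/s4b.png')
E
```

```text
foot underside corners [[ 635.9 -157.7   51. ]
 [ 633.  -120.3   51. ]] -> expected centre +(-28,+/-20)
foot top [[ 633.5 -154.8   61. ]]
seat corners [[ 563.1 -180.7   40. ]
 [ 647.9 -169.4   40. ]
 [ 648.2 -103.3   40. ]]
```

View pics/s4b.png

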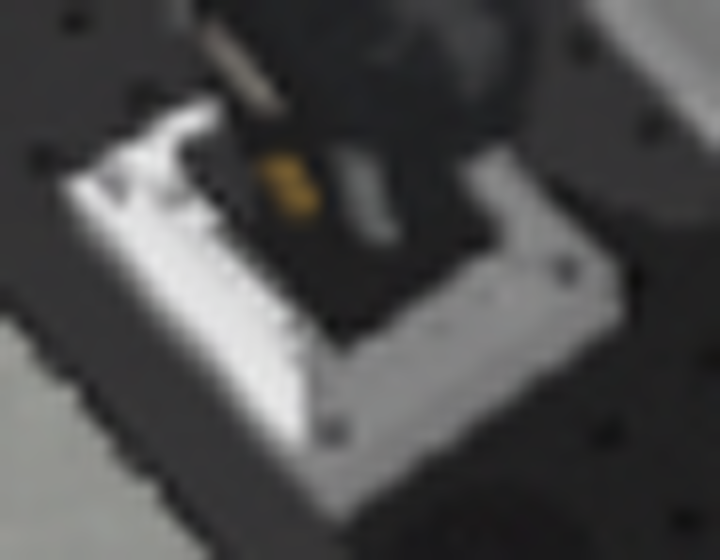

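>>> {"fn": "move_arm", "kwargs": {"commands": [[[0,0,0,-0.7,-1,4,0.6],[0,0,0,-0.7,-1,8,0.6],[0,0,0,-0.7,-1,10,0.6],[0,0,0,-0.7,-1,12,0.6],[0,0,0,-0.7,-1,13,0.6],[0,0,0,-0.7,-1,13,0.6],[0,0,0,-0.7,-1,13,0.6]]]}}

```text
time_s: 6.55
eef_pos: [607.6, -144.4, 67.9]
tool_rot: [2.142, 2.298, 0.0]
wrist_force: [0.1, -0.3, -0.9]
width: 49.7
```

```bash
python3 - <<'E'
from h import *
st()
E
```

```text
t 6.55 pos [ 607.61 -144.4    67.91] yawY 4.02 zax [ 1.e-04 -0.e+00 -1.e+00] F [ 0.14 -0.33 -0.92] w 49.75 q [-0.36   0.381  1.653 -0.     1.108 -0.43 ]
```

>>> {"fn": "move_arm", "kwargs": {"commands": [[[0,0,0,0,0,1.5,0.6],[0,0,0,0,0,3,0.6],[0,0,0,0,0,3.5,0.6],[0,0,0,0,0,3.5,0.6]]]}}

```text
time_s: 6.95
eef_pos: [607.4, -144.3, 64.2]
tool_rot: [-2.142, -2.298, 0.0]
wrist_force: [-0.9, -0.3, -3.0]
width: 49.4
```

```bash
python3 - <<'E'
from h import *
st()
E
```

```text
t 6.95 pos [ 607.42 -144.34   64.16] yawY 4.01 zax [-3.e-04  1.e-04 -1.e+00] F [-0.87 -0.33 -2.95] w 49.4 q [-0.36   0.385  1.655 -0.     1.102 -0.43 ]
```

>>> {"fn": "move_arm", "kwargs": {"commands": [[[0,0,0,0,0,0.7,0.6],[0,0,0,0,0,1.2,0.6],[0,0,0,0,0,1.2,0.6]]]}}

```text
time_s: 7.25
eef_pos: [607.5, -144.4, 63.1]
tool_rot: [-2.142, -2.298, 0.0]
wrist_force: [1.1, 1.1, -1.5]
width: 49.3
```

```bash
python3 - <<'E'
from h import *
st()
E
```

```text
t 7.25 pos [ 607.49 -144.4    63.07] yawY 4.01 zax [-1.e-04  1.e-04 -1.e+00] F [ 1.06  1.1  -1.55] w 49.27 q [-0.36   0.387  1.655  0.     1.1   -0.43 ]
```

>>> {"fn": "move_arm", "kwargs": {"commands": [[[0,0,0,0,0,0.6,0.6],[0,0,0,0,0,1,0.6],[0,0,0,0,0,1,0.6]]]}}

```text
time_s: 7.55
eef_pos: [607.6, -144.4, 62.8]
tool_rot: [2.142, 2.298, -0.0]
wrist_force: [-3.1, 0.6, 4.5]
width: 49.6
```

```bash
python3 - <<'E'
from h import *
st()
E
```

```text
t 7.55 pos [ 607.62 -144.44   62.83] yawY 4.01 zax [ 1.e-04 -1.e-04 -1.e+00] F [-3.12  0.58  4.53] w 49.57 q [-0.36   0.387  1.655 -0.     1.099 -0.43 ]
```

Contact came at 62.8 mm, which puts the underside at 32 mm, the pocket floor. Releasing.

>>> {"fn": "move_arm", "kwargs": {"commands": [[[0,0,0,0,0,0,0.35],[0,0,0,0,0,0,0.3],[0,0,0,0,0,0,0.2],[0,0,0,0,0,0,0.1],[0,0,0,0,0,0,0.1]]], "squeeze": 20}}

```text
time_s: 8.05
eef_pos: [607.6, -144.4, 62.1]
tool_rot: [-2.142, -2.298, 0.0]
wrist_force: [-0.5, 0.4, -1.1]
width: 76.9
```

```bash
python3 - <<'E'
from h import *
st()
E
```

```text
t 8.05 pos [ 607.56 -144.4    62.05] yawY 4.01 zax [-0.  0. -1.] F [-0.5   0.44 -1.14] w 76.88 q [-0.36   0.388  1.656 -0.     1.098 -0.43 ]
```

>>> {"fn": "move_arm", "kwargs": {"commands": [[[0,0,0,0,0,-10,0.1],[0,0,0,0,0,-40,0.1],[0,0,0,0,0,-80,0.1],[0,0,0,0,0,-120,0.1],[0,0,0,-20,-30,-140,0.1],[0,0,0,-60,-60,-140,0.1],[0,0,0,-80,-80,-140,0.1],[0,0,0,-80,-80,-140,0.1]]]}}

```text
time_s: 8.85
eef_pos: [531.6, -232.6, 203.5]
tool_rot: [2.146, 2.293, -0.001]
wrist_force: [-0.1, -0.0, 0.1]
width: 76.9
```

```bash
python3 - <<'E'
from h import *
from cell import capture
for n in ("scene","top"):
    p,d=capture(n); np.savez(f"{n}5.npz",p=p,d=d)
    u,v=proj(n,[605,-110,60])[0].astype(int)
    crop(p,u-40,u+40,v-35,v+35,9,f'pics/{n}5.png'); print(n,u-40,v-35)
s=st()
for n in ("scene","top"):
    P=points(n,np.load(n+'5.npz')['d']);yaw=np.radians(4)
    R=np.array([[np.cos(yaw),-np.sin(yaw)],[np.sin(yaw),np.cos(yaw)]])
    L=(P[...,:2]-[607.5,-143])@R; zz=P[...,2]
    for lo,hi in((90,112),):
        q=(abs(L[...,0])<45)&(abs(L[...,1])<40)&(zz>lo)&(zz<hi)
        if q.sum()>5:print(n,lo,q.sum(),np.percentile(L[q],[1,50,99],axis=0).round(1).tolist(), np.median(zz[q]),cv2.minAreaRect(L[q].astype(np.float32)))
E
```

```text
scene 168 195
top 255 173
t 8.95 pos [ 533.34 -230.2   202.97] yawY 3.92 zax [ 1.1e-03 -1.0e-04 -1.0e+00] F [ 0.39  0.54 -0.62] w 76.83 q [-5.430e-01  1.360e-01  1.676e+00  1.000e-03  1.328e+00 -6.120e-01]
scene 90 133 [[-22.9, -12.0], [3.4, -1.2], [25.5, 11.0]] 101.93883683468653 ((0.9764938354492188, -0.3833494186401367), (49.593170166015625, 23.713396072387695), 2.9868102073669434)
top 90 109 [[-24.5, -12.3], [-0.8, 0.3], [24.2, 12.5]] 100.80361304770645 ((-0.07655143737792969, 0.34868812561035156), (24.104097366333008, 49.417510986328125), 85.715087890625)
```

View pics/scene5.png

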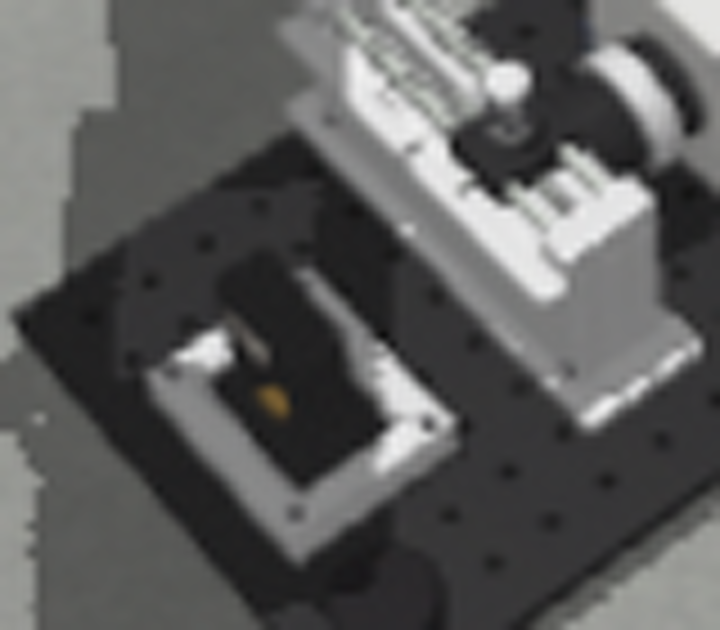

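View pics/top5.png

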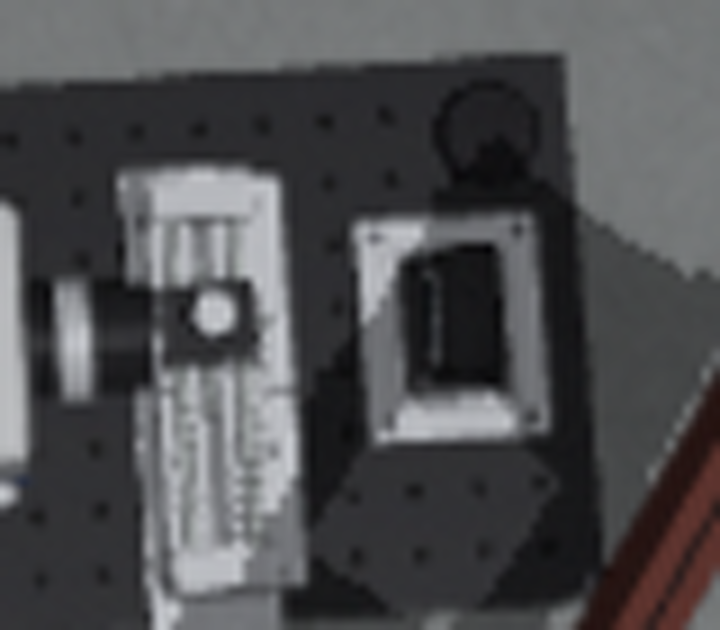

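```bash
python3 -c "
from h import *
st();print(delta([600,-43,190],4.0))"
```

```text
t 8.95 pos [ 533.34 -230.2   202.97] yawY 3.92 zax [ 1.1e-03 -1.0e-04 -1.0e+00] F [ 0.39  0.54 -0.62] w 76.83 q [-5.430e-01  1.360e-01  1.676e+00  1.000e-03  1.328e+00 -6.120e-01]
(array([ 0.0011,  0.0002, -0.0015]), array([182.2,  79.3,  13. ]))
```

>>> {"fn": "move_arm", "kwargs": {"commands": [[[0,0,0,25,11,2,0.5],[0,0,0,65,28,5,0.5],[0,0,0,110,48,8,0.5],[0,0,0,150,65,11,0.5],[0,0,0,182,79,13,0.5],[0,0,0,182,79,13,0.5],[0,0,0,182,79,13,0.5],[0,0,0,182,79,13,0.5]]]}}

```text
time_s: 9.75
eef_pos: [599.4, -42.7, 189.2]
tool_rot: [2.142, 2.298, -0.0]
wrist_force: [0.3, -0.7, -0.3]
width: 42.5
```

```bash
python3 -c "
from h import *
st();print(delta([600,-43,150],4.0))"
```

```text
t 9.75 pos [599.44 -42.74 189.19] yawY 4.04 zax [-1.e-04 -3.e-04 -1.e+00] F [ 0.3  -0.68 -0.25] w 42.54 q [-0.202  0.196  1.635 -0.     1.31  -0.273]
(array([-0.0002,  0.0003,  0.0007]), array([-0.3,  0.6, 39.2]))
```

>>> {"fn": "move_arm", "kwargs": {"commands": [[[0,0,0,0,0.5,15,0.5],[0,0,0,0,0.5,30,0.5],[0,0,0,0,0.5,38,0.5],[0,0,0,0,0.5,38,0.5],[0,0,0,0,0.5,38,0.5]]]}}

```text
time_s: 10.25
eef_pos: [599.6, -43.0, 150.6]
tool_rot: [-2.142, -2.296, 0.001]
wrist_force: [0.0, -0.4, 0.4]
width: 43.1
```

```bash
python3 - <<'E'
from h import *
from cell import capture
st()
p,d=capture('scene'); np.savez("scene6.npz",p=p,d=d)
crop(p,185,265,150,225,9,'pics/scene6.png')
p,d=capture('top'); np.savez("top6.npz",p=p,d=d)
crop(p,240,320,165,240,9,'pics/top6.png')
st()
E
```

```text
t 10.25 pos [599.58 -42.96 150.57] yawY 3.98 zax [-1.e-03  2.e-04 -1.e+00] F [ 0.01 -0.41  0.43] w 43.07 q [-0.203  0.233  1.668  0.     1.242 -0.272]
t 10.35 pos [600.3  -42.91 151.66] yawY 4.0 zax [ 8.e-04 -2.e-04 -1.e+00] F [-0.26 -0.18  0.36] w 42.73 q [-0.202  0.232  1.667  0.     1.242 -0.272]
```

View pics/scene6.png

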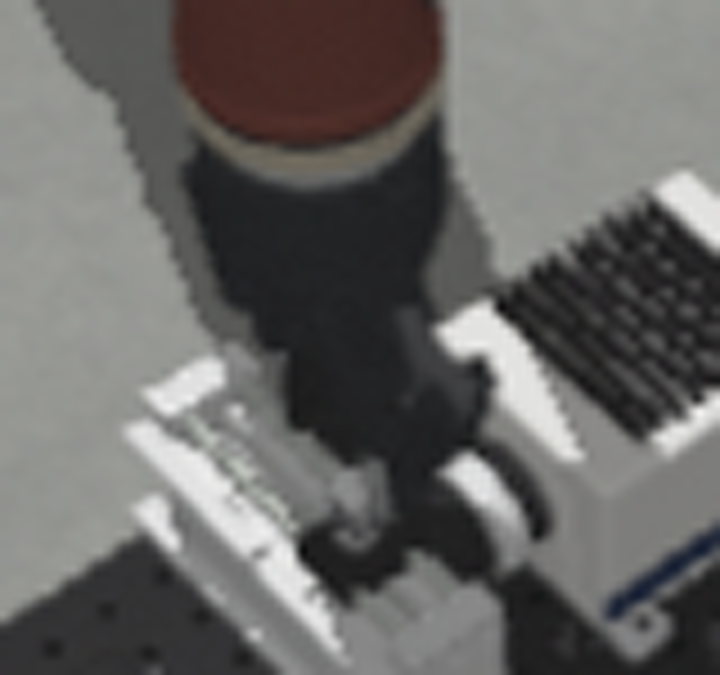

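View pics/top6.png

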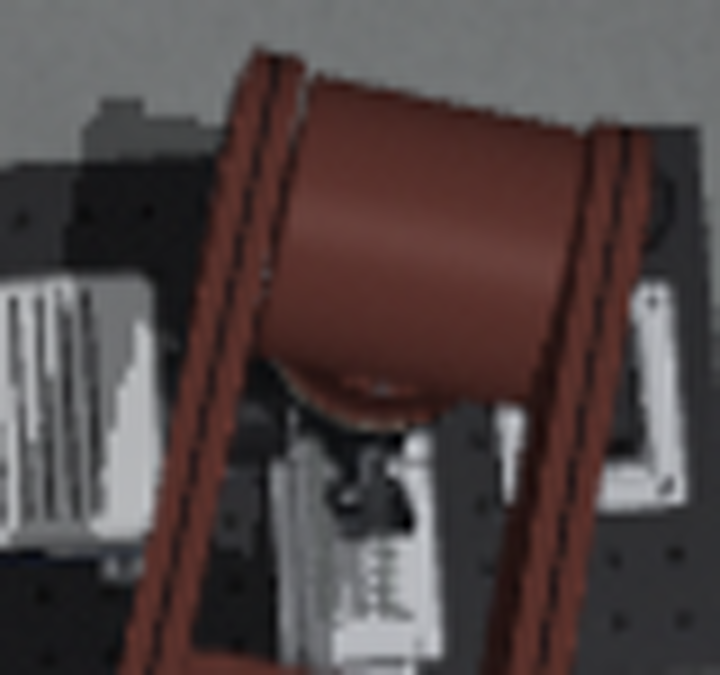

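>>> {"fn": "move_arm", "kwargs": {"commands": [[[0,0,0,0,0,10,0.5],[0,0,0,0,0,22,0.5],[0,0,0,0,0,31,0.5],[0,0,0,0,0,36,0.5],[0,0,0,0,0,37,0.5],[0,0,0,0,0,37,0.5],[0,0,0,0,0,37,0.5]]]}}

```text
time_s: 11.05
eef_pos: [600.3, -42.7, 114.6]
tool_rot: [2.142, 2.297, 0.001]
wrist_force: [0.6, -0.4, 0.2]
width: 42.9
```

```bash
python3 - <<'E'
from h import *
st()
E
```

```text
t 11.05 pos [600.26 -42.75 114.56] yawY 4.01 zax [ 7.e-04 -2.e-04 -1.e+00] F [ 0.6  -0.38  0.18] w 42.93 q [-0.202  0.273  1.693 -0.     1.175 -0.272]
```

>>> {"fn": "move_arm", "kwargs": {"commands": [[[0,0,0,0,0,0,0.65],[0,0,0,0,0,0,0.75],[0,0,0,0,0,0,0.9],[0,0,0,0,0,0,1],[0,0,0,0,0,0,1],[0,0,0,0,0,0,1]]], "squeeze": 40}}

```text
time_s: 11.65
eef_pos: [599.8, -42.8, 114.7]
tool_rot: [-2.142, -2.298, 0.0]
wrist_force: [-4.4, 0.3, 6.0]
width: 14.7
```

```bash
python3 - <<'E'
from h import *
st()
E
```

```text
t 11.65 pos [599.79 -42.75 114.67] yawY 4.01 zax [-2.e-04 -1.e-04 -1.e+00] F [-4.36  0.25  6.04] w 14.7 q [-0.202  0.272  1.693 -0.     1.176 -0.272]
```

>>> {"fn": "move_arm", "kwargs": {"commands": [[[0,0,0,0,-1,0,1],[0,0,0,0,-2,0,1],[0,0,0,0,-2,0,1],[0,0,0,0,-2,0,1]]], "squeeze": 60}}

```text
time_s: 12.05
eef_pos: [598.9, -42.8, 114.8]
tool_rot: [2.141, 2.296, 0.002]
wrist_force: [2.7, 0.5, 3.4]
width: 13.8
```

```bash
python3 - <<'E'
from h import *
st()
E
```

```text
t 12.05 pos [598.93 -42.84 114.78] yawY 4.01 zax [ 2.4e-03 -1.0e-04 -1.0e+00] F [2.71 0.48 3.42] w 13.8 q [-0.203  0.269  1.698  0.     1.173 -0.273]
```

>>> {"fn": "move_arm", "kwargs": {"commands": [[[0,0,0,0,-2,0,1],[0,0,0,0,-5,0,1],[0,0,0,0,-9,0,1],[0,0,0,0,-13,0,1],[0,0,0,0,-17,0,1],[0,0,0,0,-20,0,1],[0,0,0,0,-22,0,1],[0,0,0,0,-22,0,1]]]}}

```text
time_s: 12.85
eef_pos: [576.8, -44.4, 114.8]
tool_rot: [2.141, 2.296, 0.003]
wrist_force: [6.5, 0.9, 2.6]
width: 14.1
```

```bash
python3 - <<'E'
from h import *
st()
E
```

```text
t 12.85 pos [576.83 -44.38 114.77] yawY 4.01 zax [ 2.9e-03 -1.0e-04 -1.0e+00] F [6.49 0.91 2.59] w 14.07 q [-2.130e-01  2.190e-01  1.757e+00  1.000e-03  1.162e+00 -2.830e-01]
```

>>> {"fn": "move_arm", "kwargs": {"commands": [[[0,0,0,0,-1.5,0,1],[0,0,0,0,-3.4,0,1],[0,0,0,0,-3.4,0,1],[0,0,0,0,-3.4,0,1],[0,0,0,0,-3.4,0,1],[0,0,0,0,-3.4,0,1]]]}}

```text
time_s: 13.45
eef_pos: [573.8, -44.6, 114.8]
tool_rot: [2.141, 2.296, 0.003]
wrist_force: [7.4, 1.0, 2.1]
width: 13.9
```

```bash
python3 - <<'E'
from h import *
from cell import capture
st()
p,d=capture('scene'); np.savez("scene7.npz",p=p,d=d)
crop(p,185,265,155,225,9,'pics/scene7.png')
p,d=capture('top'); np.savez("top7.npz",p=p,d=d)
crop(p,245,325,175,245,9,'pics/top7.png')
st()
a=np.load('top5.npz')['p']; crop(a,260,295,180,245,12,'pics/top5b.png')
a=np.load('scene5.npz')['p']; crop(a,195,245,180,235,14,'pics/scene5b.png')
crop(np.load('scene7.npz')['p'],195,245,180,235,14,'pics/scene7b.png')
E
```

```text
t 13.45 pos [573.76 -44.59 114.76] yawY 4.0 zax [ 3.3e-03 -1.0e-04 -1.0e+00] F [7.37 1.02 2.05] w 13.91 q [-2.150e-01  2.120e-01  1.765e+00  1.000e-03  1.161e+00 -2.850e-01]
t 13.55 pos [573.76 -44.58 114.76] yawY 4.01 zax [ 3.3e-03 -1.0e-04 -1.0e+00] F [7.89 0.92 1.66] w 13.91 q [-2.150e-01  2.120e-01  1.765e+00  1.000e-03  1.161e+00 -2.850e-01]
```

View pics/scene7b.png

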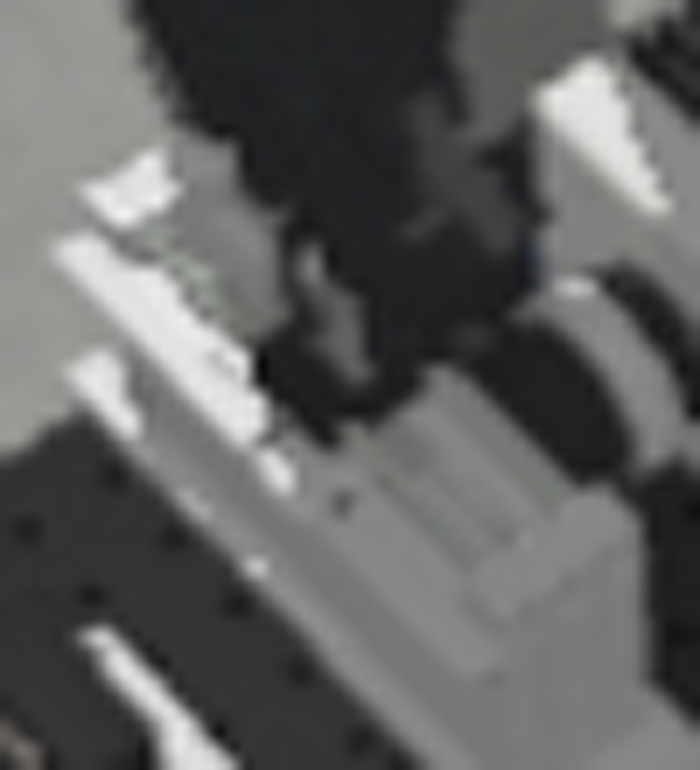

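View pics/top7.png

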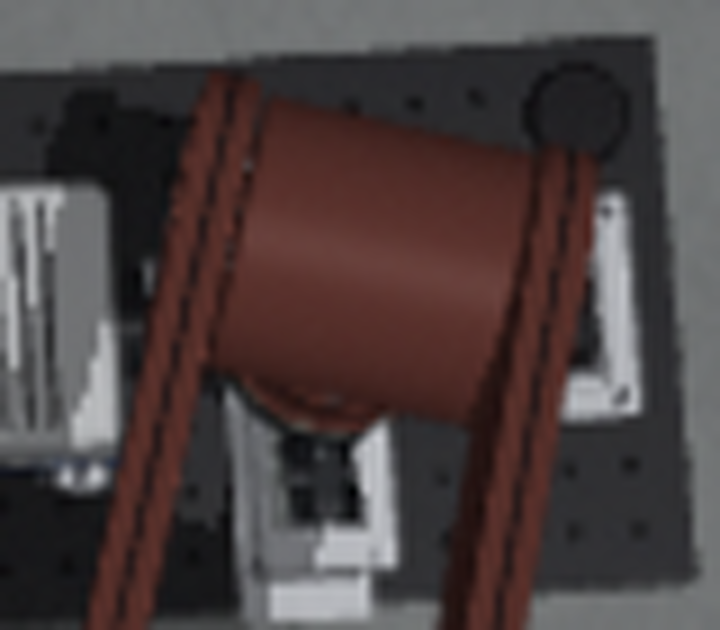

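View pics/scene5b.png

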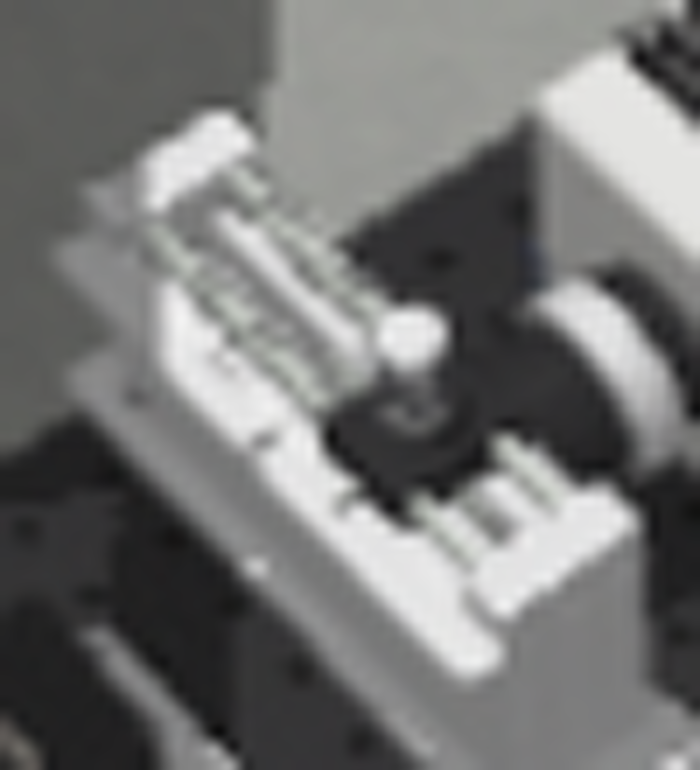

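View pics/top5b.png

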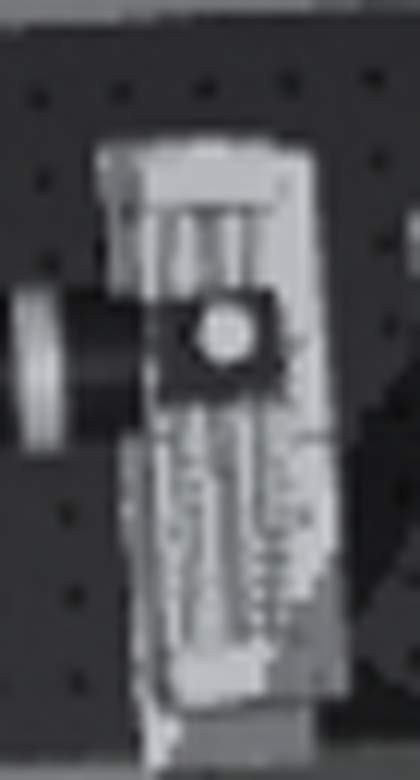

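```bash
python3 - <<'E'
from h import *
yaw=np.radians(4);ex=np.array([np.cos(yaw),np.sin(yaw),0]);ey=np.array([-np.sin(yaw),np.cos(yaw),0]);O=np.array([600,-43,0.])
def c(X): return ((proj('scene',X)-[195,180])+.5)*14-.5
for s in (0,24,25,26): 
    print(s,'carriage corner(+x,-y) top',c(O-s*ex+15*ex-18*ey+[0,0,109]).round(0),'knobtop',c(O-s*ex+[0,0,140]).round(0),'ptr z96 y-22',c(O-s*ex-22*ey+[0,0,96]).round(0),'y-27',c(O-s*ex-27*ey+[0,0,96]).round(0))
a=np.load('scene5.npz')['p'];b=np.load('scene7.npz')['p']
g=lambda p,x0,x1,y0,y1:cv2.resize(cv2.convertScaleAbs(p[y0:y1,x0:x1,::-1],alpha=2.2 if p is b else 1.1),None,fx=16,fy=16,interpolation=cv2.INTER_LANCZOS4)
cv2.imwrite('pics/cmp.png',np.hstack([g(a,204,228,198,226),g(b,204,228,198,226)]))
E
```

```text
0 carriage corner(+x,-y) top [[397. 506.]] knobtop [[410. 338.]] ptr z96 y-22 [[345. 508.]] y-27 [[328. 520.]]
24 carriage corner(+x,-y) top [[331. 439.]] knobtop [[343. 272.]] ptr z96 y-22 [[281. 441.]] y-27 [[263. 453.]]
25 carriage corner(+x,-y) top [[328. 436.]] knobtop [[341. 269.]] ptr z96 y-22 [[278. 438.]] y-27 [[260. 450.]]
26 carriage corner(+x,-y) top [[325. 434.]] knobtop [[338. 267.]] ptr z96 y-22 [[275. 436.]] y-27 [[258. 448.]]
```

View pics/cmp.png

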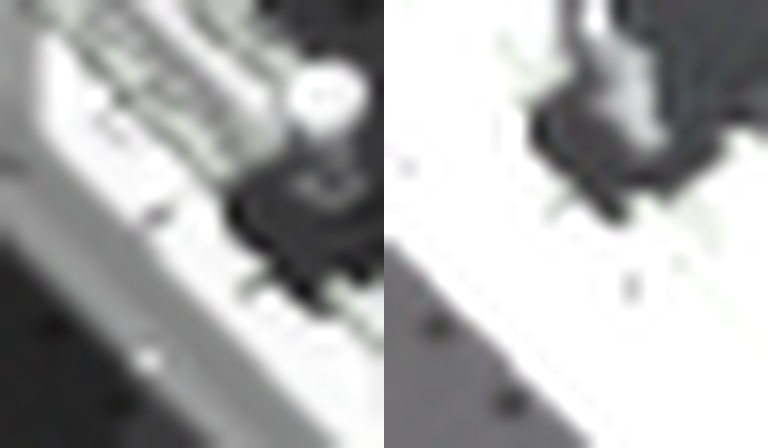

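```bash
python3 - <<'E'
from h import *
yaw=np.radians(4);ex=np.array([np.cos(yaw),np.sin(yaw),0]);ey=np.array([-np.sin(yaw),np.cos(yaw),0]);O=np.array([600,-43,0.])
G={k:cv2.cvtColor(np.load(f'scene{k}.npz')['p'],cv2.COLOR_RGB2GRAY).astype(np.float32) for k in (5,7)}
u=np.arange(-60,45,.5)
for z,yy in ((109,-15),(105,-18),(100,-18),(109,-17),(96,-22),(96,-24),(96,-27)):
    X=np.array([O+a*ex+yy*ey+[0,0,z] for a in u]);q=proj('scene',X).astype(np.float32)
    pr={k:cv2.remap(g,q[:,0].reshape(1,-1),q[:,1].reshape(1,-1),cv2.INTER_CUBIC).ravel() for k,g in G.items()}
    print(z,yy)
    for k,lo,hi in((5,-35,40),(7,-55,20)):
        m=(u>=lo)&(u<=hi); print('  ',k,list(zip(u[m][::4].astype(int).tolist(),pr[k][m][::4].astype(int).tolist())))
E
```

```text
109 -15
   5 [(-35, 166), (-33, 157), (-31, 162), (-29, 159), (-27, 162), (-25, 175), (-23, 168), (-21, 173), (-19, 158), (-17, 122), (-15, 92), (-13, 56), (-11, 41), (-9, 46), (-7, 50), (-5, 47), (-3, 50), (-1, 50), (1, 49), (3, 52), (5, 49), (7, 51), (9, 50), (11, 47), (13, 56), (15, 83), (17, 124), (19, 158), (21, 165), (23, 174), (25, 181), (27, 174), (29, 176), (31, 179), (33, 172), (35, 182), (37, 183), (39, 196)]
   7 [(-55, 129), (-53, 126), (-51, 123), (-49, 109), (-47, 110), (-45, 100), (-43, 79), (-41, 66), (-39, 36), (-37, 23), (-35, 31), (-33, 32), (-31, 32), (-29, 32), (-27, 31), (-25, 30), (-23, 32), (-21, 31), (-19, 30), (-17, 32), (-15, 32), (-13, 40), (-11, 56), (-9, 75), (-7, 95), (-5, 112), (-3, 121), (-1, 122), (1, 122), (3, 121), (5, 119), (7, 111), (9, 111), (11, 116), (13, 115), (15, 116), (17, 115), (19, 115)]
105 -18
   5 [(-35, 194), (-33, 210), (-31, 210), (-29, 205), (-27, 214), (-25, 204), (-23, 195), (-21, 194), (-19, 192), (-17, 195), (-15, 168), (-13, 116), (-11, 64), (-9, 46), (-7, 56), (-5, 53), (-3, 50), (-1, 69), (1, 76), (3, 66), (5, 39), (7, 39)
[... 4252 characters left out ...]
(-7, 231), (-5, 231), (-3, 227), (-1, 223), (1, 225), (3, 229), (5, 230), (7, 229), (9, 229), (11, 230), (13, 229), (15, 228), (17, 230), (19, 231), (21, 230), (23, 230), (25, 230), (27, 230), (29, 231), (31, 230), (33, 231), (35, 230), (37, 230), (39, 232)]
   7 [(-55, 223), (-53, 222), (-51, 230), (-49, 226), (-47, 225), (-45, 228), (-43, 223), (-41, 227), (-39, 226), (-37, 223), (-35, 229), (-33, 224), (-31, 214), (-29, 184), (-27, 151), (-25, 162), (-23, 197), (-21, 214), (-19, 215), (-17, 220), (-15, 211), (-13, 179), (-11, 143), (-9, 131), (-7, 136), (-5, 136), (-3, 130), (-1, 128), (1, 130), (3, 134), (5, 135), (7, 135), (9, 135), (11, 135), (13, 135), (15, 135), (17, 135), (19, 135)]
```

>>> {"fn": "move_arm", "kwargs": {"commands": [[[0,0,0,0,0,0,1],[0,0,0,0,0,0,1],[0,0,0,0,0,0,1],[0,0,0,0,0,0,1],[0,0,0,0,0,0,1],[0,0,0,0,0,0,1],[0,0,0,0,0,0,1],[0,0,0,0,0,0,1]]]}}

```text
time_s: 14.35
eef_pos: [573.8, -44.6, 114.8]
tool_rot: [2.141, 2.296, 0.003]
wrist_force: [7.9, 1.3, 1.2]
width: 14.4
```

```bash
python3 - <<'E'
from h import *
from cell import capture
st()
p,d=capture('scene'); cv2.imwrite('pics/end.png',cv2.resize(p[:,:,::-1],None,fx=1.5,fy=1.5))
P=points('scene',d);yaw=np.radians(4);R=np.array([[np.cos(yaw),-np.sin(yaw)],[np.sin(yaw),np.cos(yaw)]])
L=(P[...,:2]-[607.5,-143])@R;zz=P[...,2];q=(abs(L[...,0])<40)&(abs(L[...,1])<30)&(zz>92)&(zz<112)
print(q.sum(),np.median(zz[q]),cv2.minAreaRect(L[q].astype(np.float32)))
E
```

```text
t 14.35 pos [573.77 -44.59 114.77] yawY 4.01 zax [ 3.3e-03 -1.0e-04 -1.0e+00] F [7.86 1.31 1.17] w 14.36 q [-2.150e-01  2.120e-01  1.765e+00  1.000e-03  1.161e+00 -2.850e-01]
125 102.07977832731945 ((1.0016365051269531, -0.22935771942138672), (51.857845306396484, 24.140626907348633), 2.9744131565093994)
```

View pics/end.png

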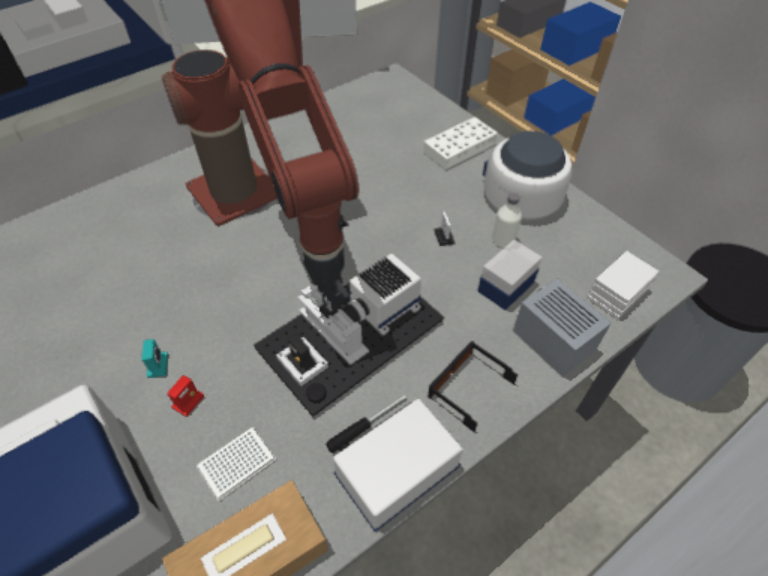

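The sensor sits in the seat at (300,358) with its socket facing away from the shutter. The gripper holds the knob steady, with a 7.9 N spring load against the expected ~8 N. Everything else is where it was. Handing in.

```bash
python3 -c "
from cell import robot
print(robot.hand_in())"
```

```text
the job is handed in; nothing more can be done
None
```

I set the dark sensor into the seat with its window facing the shutter and let go of it while the shutter was still closed. I then gripped the knob, drew it back to half open, and handed in at about 14 s still holding it.

**Sensor:** its top measured 101 to 102 mm above the table, against 102 mm if fully home. It lies within about 1 mm and 1° of the seat's centre and axes. The floor stopped it at about 4.5 N as I lowered it.

**Shutter:** the pointer lines up with the long middle line to about 0.5 mm in the scene picture. The hold did not drift over the last 0.9 s before hand-in, and the spring load was about 7.9 N against the expected 8 N.

**Disagreements:**
- **Opening:** the arm's travel gives 24.7 to 25.5 mm. Carriage edges in the picture mostly give 25 to 26.5 mm, with one edge at 27.4 mm.
- **Knob width:** the fingers read about 14 mm on the 16 mm knob. I took this as give in the pads and did not check it further.

In the last picture nothing else looked moved.

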